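# Castle nut to the next slot and lock pin

## Task

Set the castle nut on the seed-meter spindle: turn it clockwise (seen from above) until you feel it come up snug on its seat, without overtightening, then back it off only to the first slot that lines up with the cross hole in the spindle. Then push the lock pin gently, without forcing it, through the nut's slot and the spindle until its block grip meets the nut, and let go; leave the other parts where they are.

Things in the scene. Friction and masses are not known exactly. Their poses are not given: they have to be found in the camera images.
- hub: Grey bearing stand fixed to the bench: base plate 120 x 120 x 12 mm with a bolt head at each corner, round housing of 76 mm diameter up to 50 mm height, and on its axis an upright fixed steel spindle of 24 mm diameter, top at 94 mm. Origin: centre of its underside on the bench; z up along the spindle; x along the spindle's cross hole.
- cross_hole (a point): Centre of the spindle's cross hole, on the spindle axis 82 mm above the bench. The hole, 8 x 8 mm, goes right through along the stand's x axis, so the pin may enter from either side. Axes: the stand's.
- nut: Steel hexagonal castle nut around the spindle; it turns about the spindle axis, clockwise from above to tighten, and does not rise or sink. Origin: on the spindle axis at the nut's underside, 54 mm above the bench. Hexagon 46 mm across flats, from 54 to 78 mm height; flats face along the nut's own x axis and every 60 degrees from it. Off its seat it stays where it is left.
- nut_crown (a point): On the spindle axis at 78 mm height, fixed in the nut, axes as the nut's. From here up to 90 mm stands the nut's crown, 44 mm diameter, with six open slots 9 mm wide, one over the middle of each flat (along the nut's x axis and every 60 degrees). The slots' floor is level with the bottom of the cross hole.
- seat (a point): On the axis 54 mm above the bench: the nut's seat, a plain springy thrust washer, 62 mm. The nut starts 20 to 66 degrees short of it (unmarked, differs each time), loose at about 0.05 N m. From the seat on it resists with 0.035 N m more per degree and springs back when let go. Snug: about 0.3 N m; over 0.7 spoils the bearing. The first slot is then 0 to 60 degrees back from the seat.
- pin: Loose lock pin, 70 g, standing on its block: a black block grip 24 (along x) x 14 (along y) x 40 mm tall, from whose +x face a steel rod of 5 mm diameter with a round end stands out 55 mm along the pin's x axis, its centre line 10 mm above the block's underside. Origin: centre of the block's underside.
- pin_tip (a point): End of the pin's rod, 67 mm from the pin's origin along its x axis and 10 mm up.
- pin_seat (a point): Point on the rod's centre line 35 mm from the pin's origin along x, 23 mm from the block's face; it lies on the spindle's axis when the block meets the nut's flat.
- sprocket: Bystander: flat steel sprocket, 96 mm diameter, 20 mm high with its hub; origin at the centre of its underside.
- roller: Bystander: green nylon roller standing on end, 42 mm diameter, 40 mm high; origin at the centre of its underside.
- bushing: Bystander: brass bushing standing on end, 32 mm diameter, 30 mm high; origin at the centre of its underside.

How it is judged:
On the way:
1. the nut is turned clockwise snug against its seat, pressing it by 4 degrees or more (about 0.14 N m) (horizontal distance between nut_tooth and washer_key below 0.00121 m and distance of washer_key from where it was at the start of the episode above 0.00134 m), for 0.2 s.
At the end, for the whole second after the job is handed in: The nut stands no more than 68 degrees back from its seat (the first slot to line up); the pin lies through slot and cross hole, along the hole within 9 degrees, home within 6 mm, at rest and let go (horizontal distance between nut_tooth and washer_key below 0.02147 m and distance of washer_key from where it was at the start of the episode below 0.00766 m and distance between pin_seat and cross_hole below 0.006 m and angle between the x axis of pin and the x axis of hub, either way round below 0.16 rad and linear speed of pin below 0.02 m/s); the robot touches nothing.
It fails at once if the pin is forced: pressed on the nut, spindle or stand with more than 20 N (contact force between pin and hub above 20 N).
It fails at once if the nut is overtightened: turned more than 23 degrees on past the seat (about 0.8 N m) (distance of washer_key from where it was at the start of the episode above 0.00766 m).
It fails at once if the sprocket is moved more than 20 mm (distance of sprocket from where it was at the start of the episode above 0.02 m).
It fails at once if the roller is moved more than 20 mm (distance of roller from where it was at the start of the episode above 0.02 m).
It fails at once if the bushing is moved more than 20 mm (distance of bushing from where it was at the start of the episode above 0.02 m).
It also fails if it takes over 72 s, if anything falls off the work surface, if the arm or the gripper's body presses on something with over 40 N, if the wrist force passes 120 N, or if a joint passes its speed limit or range.

## Robot

A 7-joint arm with a two-finger parallel gripper is mounted at the origin on the work surface. World frame = base frame: x ahead of the robot, y to its left, z up, the work surface at z = 0. Lengths are in m, angles in rad, forces in N, time in s.
With the tool pointing down it reaches from about 0.4 to 0.875 m from the base axis. Payload 19.3 kg.
Tool frame: the origin (TCP) lies at the very end of the fingers, on their centre line; the grasp point (between the pads) lies 19 mm behind it; z points along the fingers, y is the direction in which the jaws open and shut (so a half turn about z gives the same grasp; the last joint's range is limited). The gripper opens to 85 mm and grips with 20 to 120 N. Pads are 22 mm wide; open, the fingers measure 114 mm over their backs; the gripper's body (76 mm by 85 mm) begins 54 mm behind the grasp point. The pads swing forward as they close: fully open they stand 13 mm farther back than shut.
Start: joints at [1.18, 0.521, -0.036, 1.599, 0.021, 1.021, -0.113], TCP at [0.197, -0.593, 0.231] pointing down, gripper open.
Joint ranges: [-2.91, 2.91], [-0.3, 2.13], [-1.5, 1.42], [0.17, 2.43], [-1.26, 4.41], [0.16, 1.93], [-2.52, 2.52]. Speed limits (rad/s): [1.89, 1.89, 2.39, 2.39, 3.01, 3.01, 3.01].

## Interface

Orientations are given as [roll, pitch, yaw] about the fixed x, y, z axes, in that order (R = Rz(yaw) Ry(pitch) Rx(roll)).
In Python, from workcell import telemetry, imaging, ticket gives the robot as it stands.
- The arm moves only by the tool carry_out, never from a script. Its argument "series" is a list of rows, each a list of 7 numbers: the shift along the tool's x, y, z in m, then the turn, a rotation vector about the tool's x, y, z in rad, then the closure in counts, from 0 (fully open) to 255 (shut). In form: [[tx, ty, tz, ax, ay, az, jaw], ...]. A call has 1 to 10 rows; each row is the pose to reach, as a shift and turn from the pose commanded when the call began, along the tool's axes at that moment; what a row does not reach only later rows make up. A row lasts 1/8 s, in which the tool goes at most 62.5 mm and 10.7 degrees, less where a joint would pass 70% of its speed; a pose out of reach is approached as far as the arm can. A call with a gripper value outside its range is refused whole. The fingers move at their own pace and stop on an object; "force" is the grip in N (left out, the last holds). Time passes only in rows, so rows that repeat a pose let the fingers close. It gives the time, the measured TCP pose, the force and the opening at its end, in the units of the state.
- telemetry.observe(): the state, without advancing time (a new reading comes with each control period).
- imaging.grab_frame(name): name is "scene" or "top"; returns (picture, depth): 420x560x3 uint8, blue, green, red; 420x560 float32, m along the optical axis (not along the pixel's ray), 0 where there is no reading.
- imaging.camera_info(name): a dict with "mtx" (3x3 intrinsics, pixels), "extrinsics" (4x4, takes a point from camera to world coordinates). Camera axes: x right, y down, z forward; pixel columns grow to the right and rows downward; lengths in m; the calibration is good to about 2 mm. A picture is of the moment at which its call begins. camera_info takes no time and is no camera call.
- ticket.job_done(): hands the job in, once; it reports no verdict.
The state is a dict: "clock": time; "qpos": joint angles; "qd": joint speeds; "joint_efforts": joint torques, N m; "position": TCP position; "tool_rot": TCP orientation; "force": force on the tool from outside, world axes, zero at the start; "moment": the same for the moment, N m; "grip_width": finger opening in m.
Only numpy, scipy, OpenCV 4.12 (cv2) and the standard library are available. Lean on these libraries where they do the work, as an engineer would, in place of code of your own. Each camera call takes 0.05 s, during which the arm holds its last target.

## Working session

There is one attempt and no reset: what is moved stays moved. The work goes in short steps, Python scripts to look and compute and a tool call to move; the robot and the scene stay as the last step left them, time stands still between calls to the robot, and variables do not carry over. Pictures are saved under pics/ and viewed, and the job is handed in when it is done.

Besides the shell and the picture viewer there is one more tool, called as name(argument=value, ...), one argument or row to a line, values as JSON. carry_out: Moves the arm, as the interface text tells. Its arguments: {"type":"object","properties":{"series":{"type":"array"},"force":{"type":"number"}},"required":["series"]}

```bash
mkdir -p pics
python3 - <<'E'
from workcell import telemetry, imaging
import cv2,numpy as np
print(telemetry.observe())
for n in("scene","top"):
    p,d=imaging.grab_frame(n); cv2.imwrite(f"pics/{n}0.png",p); np.savez(f"{n}0.npz",p=p,d=d)
    i=imaging.camera_info(n); print(n,np.round(i["mtx"],2).tolist(),np.round(i["extrinsics"],4).tolist())
E
```

```text
{'clock': 0.0, 'qpos': array([ 1.17978596,  0.52203656, -0.03629094,  1.59999518,  0.02122125,
        1.02112867, -0.1127931 ]), 'qd': array([ 6.51921481e-04,  5.29171332e-04,  1.18473678e-03, -7.08495492e-05,
       -9.37152969e-04, -3.09223853e-04, -2.63849418e-03]), 'joint_efforts': array([ 4.29050306e-04, -9.27121425e+01,  1.98045507e+00, -3.69940066e+01,
        1.79511204e-02,  8.19487410e-03, -4.51948426e-05]), 'position': array([ 0.1969146 , -0.59280702,  0.23071671]), 'tool_rot': array([-3.14041632e+00,  1.21639224e-04,  3.20786636e-01]), 'force': array([-0.94780272,  0.83086304, -0.419179  ]), 'moment': array([ 0.00093914,  0.0355387 , -0.02214177]), 'grip_width': 0.08534299143943967}
scene [[478.68, 0.0, 279.8], [0.0, 478.68, 211.53], [0.0, 0.0, 1.0]] [[0.1159, 0.6953, -0.7093, 1.3032], [0.9931, -0.0699, 0.0937, -0.093], [0.0156, -0.7153, -0.6987, 0.8162], [0.0, 0.0, 0.0, 1.0]]
top [[448.74, 0.0, 278.58], [0.0, 448.74, 203.32], [0.0, 0.0, 1.0]] [[-0.0715, -0.9743, 0.2134, 0.3501], [-0.9974, 0.0688, -0.0201, 0.0084], [0.0049, -0.2143, -0.9768, 1.0724], [0.0, 0.0, 0.0, 1.0]]
```

View pics/scene0.png

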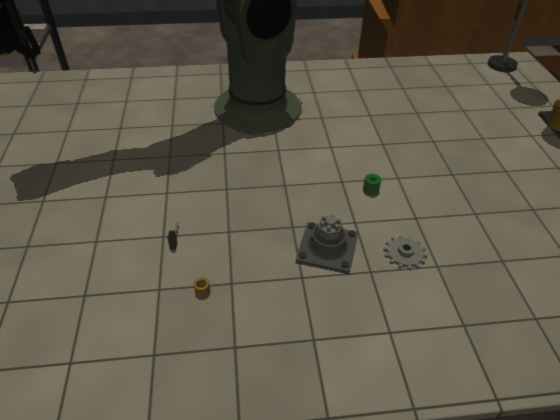

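View pics/top0.png

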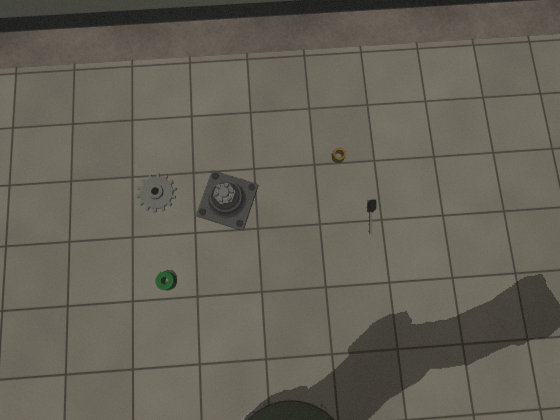

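The scene view shows the stand near (328,245), the pin at (173,238), the bushing at (202,286), the roller at (372,184) and the sprocket at (405,250). In the top view the stand is at (227,198) and the pin at (371,208). Next I'll zoom in.

Run:
```python
import cv2,numpy as np
t=np.load("top0.npz")["p"]; s=np.load("scene0.npz")["p"]
a=cv2.resize(t[165:235,190:265],None,fx=8,fy=8,interpolation=cv2.INTER_CUBIC)
cv2.imwrite("pics/z1.png",cv2.convertScaleAbs(a,alpha=1.5))
a=cv2.resize(s[205:275,290:365],None,fx=8,fy=8,interpolation=cv2.INTER_CUBIC)
cv2.imwrite("pics/z2.png",cv2.convertScaleAbs(a,alpha=1.5))
a=cv2.resize(t[190:240,350:395],None,fx=8,fy=8,interpolation=cv2.INTER_CUBIC)
b=cv2.resize(s[215:265,150:195],None,fx=8,fy=8,interpolation=cv2.INTER_CUBIC)
cv2.imwrite("pics/z3.png",cv2.convertScaleAbs(np.hstack([a,b]),alpha=1.5))
```

```text
(no output)
```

View pics/z1.png

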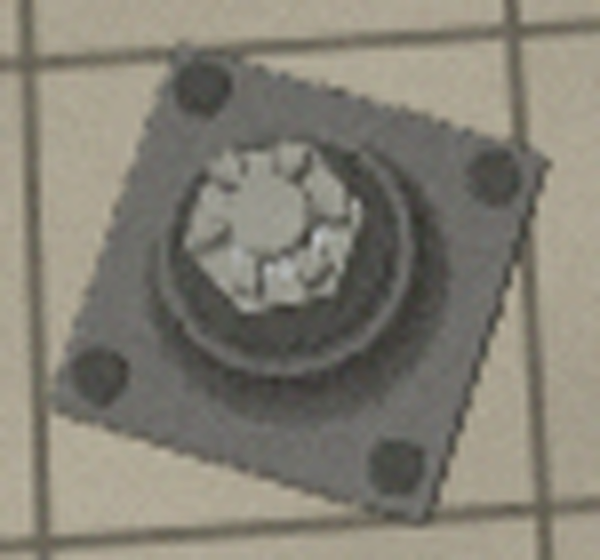

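View pics/z2.png

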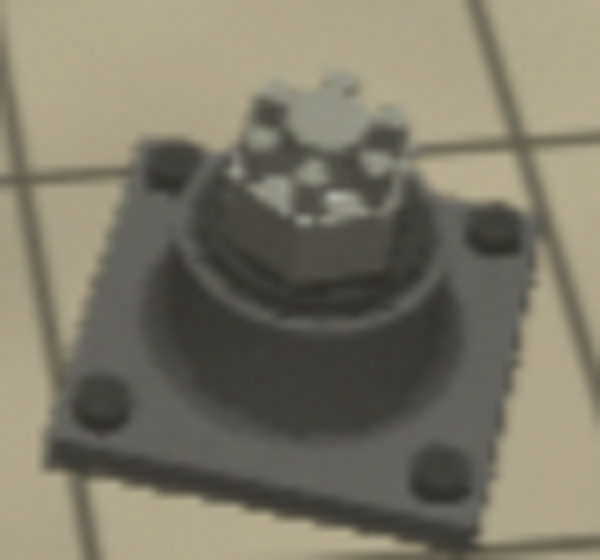

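View pics/z3.png

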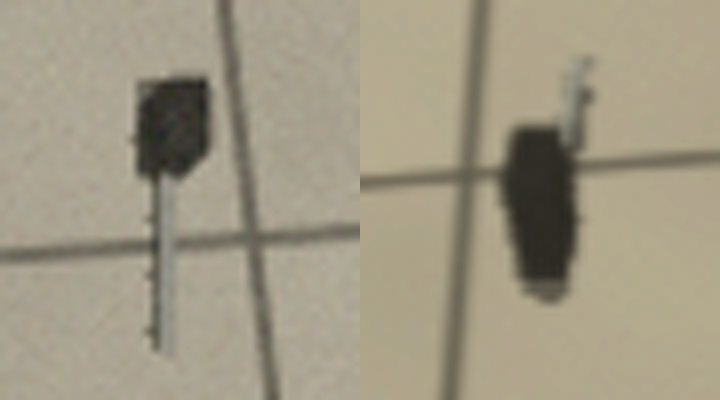

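```bash
cat > h.py <<'E'
import numpy as np,cv2
from workcell import imaging
def cloud(n,d):
    i=imaging.camera_info(n);K=i["mtx"];T=np.array(i["extrinsics"])
    v,u=np.mgrid[:d.shape[0],:d.shape[1]]
    P=np.stack([(u-K[0][2])/K[0][0]*d,(v-K[1][2])/K[1][1]*d,d],-1)
    return P@T[:3,:3].T+T[:3,3]
def ray(n,u,v,z):
    i=imaging.camera_info(n);K=np.array(i["mtx"]);T=np.array(i["extrinsics"])
    r=T[:3,:3]@np.linalg.solve(K,[u,v,1.]);o=T[:3,3]
    return (o+r*(z-o[2])/r[2])[:2]
def proj(n,p):
    i=imaging.camera_info(n);K=np.array(i["mtx"]);T=np.linalg.inv(np.array(i["extrinsics"]))
    q=K@(T[:3,:3]@np.array(p,float)+T[:3,3]);return q[:2]/q[2]
E
python3 - <<'E'
from h import *
for n,box in(("top",(190,165,265,235)),("scene",(285,200,370,275))):
    f=np.load(n+"0.npz");C=cloud(n,f["d"]);x0,y0,x1,y1=box
    W=C[y0:y1,x0:x1];z=W[...,2]
    print(n,"bench z",np.median(z[:8]),np.std(z[:5]))
    for lo,hi in((.008,.018),(.046,.0535),(.075,.093),(.0905,.1)):
        m=(z>lo)&(z<hi);P=W[m]
        r=cv2.minAreaRect(P[:,:2].astype(np.float32)*1000)
        print(lo,hi,m.sum(),np.round(P.mean(0),4),np.round(r[0],1),np.round(r[1],1),round(r[2],1))
    g=cv2.cvtColor(f["p"],cv2.COLOR_BGR2HSV)
    # dark pin block & bystanders
    m=(f["p"].max(2)<50).astype(np.uint8)
    cn,_=cv2.findContours(m,cv2.RETR_EXTERNAL,cv2.CHAIN_APPROX_NONE)
    for c in cn:
        x,y,w,h=cv2.boundingRect(c)
        if 20<cv2.contourArea(c)<300 : print("dark",x,y,w,h)
for n,(x0,y0,x1,y1) in(("top",(355,195,385,238)),("scene",(160,218,190,256))):
    f=np.load(n+"0.npz");C=cloud(n,f["d"]);W=C[y0:y1,x0:x1];z=W[...,2]
    for lo,hi in((.037,.044),(.006,.03)):
        m=(z>lo)&(z<hi);P=W[m]
        if m.sum()>4:
            r=cv2.minAreaRect(P[:,:2].astype(np.float32)*1000)
            print(n,"pin",lo,hi,m.sum(),np.round(P.mean(0),4),np.round(r[0],1),np.round(r[1],1),round(r[2],1))
f=np.load("top0.npz");C=cloud("top",f["d"])
for nm,(u,v) in dict(sprocket=(157,192),roller=(165,281),bush=(339,155)).items(): 
    print(nm,ray("top",u,v,.02))
E
```

```text
top bench z 0.0001781850996538381 0.07812560449716814
0.008 0.018 1319 [0.5952 0.1097 0.0126] [600.4 111. ] [120.3 120.6] 68.6
0.046 0.0535 302 [0.5957 0.1091 0.0502] [600.1 111.1] [75.2 73.4] 86.5
0.075 0.093 266 [0.5983 0.1097 0.0832] [598.7 110.3] [47.7 46.2] 34.8
0.0905 0.1 118 [0.5995 0.1105 0.0935] [599.1 109.8] [39.8 39.1] 2.8
dark 333 371 6 49
dark 355 319 153 71
dark 515 281 18 60
dark 171 273 6 15
dark 367 200 9 13
dark 212 188 33 27
dark 151 188 7 6
scene bench z -0.0009761579209826565 0.03961953316553246
0.008 0.018 1155 [0.6221 0.1037 0.012 ] [604.2 107.8] [119.7 121.9] 68.5
0.046 0.0535 307 [0.6178 0.1047 0.0501] [607.9 106.7] [74.3 67.1] 73.0
0.075 0.093 294 [0.6091 0.1068 0.0841] [603.8 108.7] [47.8 46.4] 36.0
0.0905 0.1 83 [0.6045 0.108  0.0927] [603.7 106.2] [36.4 26.6] 55.5
dark 341 261 8 7
dark 297 260 52 14
dark 299 252 7 7
dark 403 245 8 5
dark 348 231 7 6
dark 168 231 9 19
dark 314 227 30 18
dark 308 223 7 6
dark 364 181 15 14
dark 44 151 72 45
dark 133 139 77 36
dark 539 105 21 34
dark 536 56 24 26
dark 492 0 16 28
dark 487 0 8 17
dark 423 0 12 27
dark 382 0 18 27
top pin 0.037 0.044 54 [ 0.5572 -0.2332  0.0398] [ 557.3 -233.4] [12.4 22.5] 83.8
top pin 0.006 0.03 72 [ 0.5328 -0.2296  0.0145] [ 531.4 -224.4] [21.9 76.4] 79.3
scene pin 0.037 0.044 42 [ 0.5611 -0.2372  0.0387] [ 561.3 -237.2] [12.6 22.5] 78.2
scene pin 0.006 0.03 88 [ 0.5537 -0.2342  0.0169] [ 536.  -231.9] [13.2 79. ] 80.3
sprocket [0.62854751 0.27719225]
roller [0.4152471  0.26167572]
bush [ 0.69097021 -0.17024256]
```

```bash
cat >> h.py <<'E'
def rect(n,p,cx,cy,z,half=.035,N=560):
    g=np.linspace(-half,half,N)
    # image: col = +x, row = -y (world)
    X,Y=np.meshgrid(cx+g,cy-g)
    i=imaging.camera_info(n);K=np.array(i["mtx"]);T=np.linalg.inv(np.array(i["extrinsics"]))
    Q=np.stack([X,Y,np.full_like(X,z)],-1)@T[:3,:3].T+T[:3,3];q=Q@K.T
    m=(q[...,:2]/q[...,2:]).astype(np.float32)
    return cv2.remap(p,m,None,cv2.INTER_CUBIC)
E
python3 - <<'E'
from h import *
im=[]
for n,c in(("top",ray("top",190+270/8-.5,165+212/8-.5,.094)),("scene",ray("scene",290+328/8-.5,205+120/8-.5,.094))):
    print(n,c)
    f=np.load(n+"0.npz")
    r=rect(n,f["p"],c[0],c[1],.09)
    cv2.circle(r,(280,280),int(22/70*560),(0,0,255),1);cv2.circle(r,(280,280),int(12/70*560),(0,255,0),1)
    im.append(r[60:500,85:475])
    g=cv2.cvtColor(rect(n,f["p"],c[0],c[1],.0885),cv2.COLOR_BGR2GRAY).astype(float)
    for R in(15,18):
        th=np.radians(np.arange(360));v=g[np.clip((280-R*8*np.sin(th)),0,559).astype(int),np.clip(280+R*8*np.cos(th),0,559).astype(int)]
        s=np.sum(v*np.exp(-6j*th));print(R,"min-phase deg",(np.degrees(np.angle(-s)/-1)/-6*-1)%60, "amp",abs(s)/360)
cv2.imwrite("pics/r1.png",cv2.convertScaleAbs(np.hstack(im),alpha=1.4))
E
```

```text
top [0.60084036 0.11014274]
15 min-phase deg 38.37421038466344 amp 4.124316055717478
18 min-phase deg 41.92638297405024 amp 1.348983512166716
scene [0.6049113  0.10846615]
15 min-phase deg 7.677366840723757 amp 3.8851967136983854
18 min-phase deg 7.19321225149032 amp 3.484987748302624
```

View pics/r1.png

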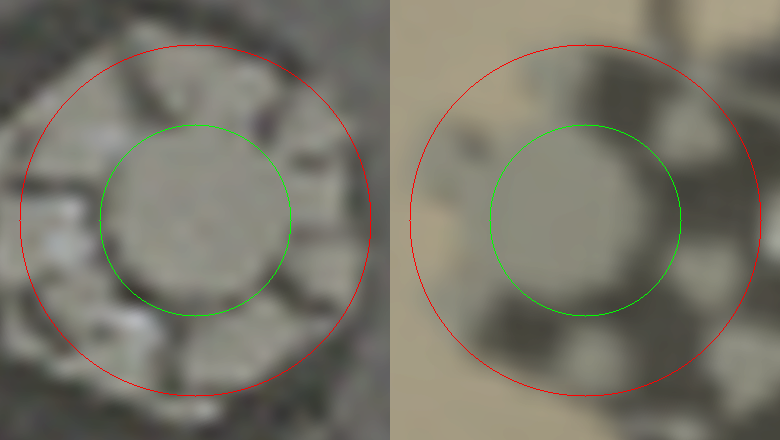

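```bash
cat >> h.py <<'E'
def go(x,y,z,yawdeg):
    from workcell import telemetry
    s=telemetry.observe();p=s["position"];w=s["tool_rot"][2]
    d=np.array([x,y,z])-p
    a=(w-np.radians(yawdeg)+np.pi)%(2*np.pi)-np.pi
    print("t",round(s["clock"],2),"row",np.round([np.cos(w)*d[0]+np.sin(w)*d[1],np.sin(w)*d[0]-np.cos(w)*d[1],-d[2],0,0,a],4).tolist())
def st():
    from workcell import telemetry
    s=telemetry.observe();print(round(s["clock"],2),np.round(s["position"],4),"rot",np.round(np.degrees(s["tool_rot"]),2),"F",np.round(s["force"],2),"M",np.round(s["moment"],3),"w",round(s["grip_width"]*1000,2),"q",np.round(s["qpos"],2))
E
python3 -c "
from h import *
go(.602,.109,.19,98)"
```

```text
t 0.1 row [0.6057, -0.5383, 0.0408, 0.0, 0.0, -1.3897]
```

carry_out(
  series=[
    [0.606,-0.538,0.04,0,0,-1.39,0],
    [0.606,-0.538,0.04,0,0,-1.39,0],
    [0.606,-0.538,0.04,0,0,-1.39,0],
    [0.606,-0.538,0.04,0,0,-1.39,0],
    [0.606,-0.538,0.04,0,0,-1.39,0],
    [0.606,-0.538,0.04,0,0,-1.39,0],
    [0.606,-0.538,0.04,0,0,-1.39,0],
    [0.606,-0.538,0.04,0,0,-1.39,0],
    [0.606,-0.538,0.04,0,0,-1.39,0],
    [0.606,-0.538,0.04,0,0,-1.39,0],
  ],
  force=20,
)

```text
clock: 1.35
position: [0.5101, -0.051, 0.2003]
tool_rot: [-3.141, 0.0, 1.71]
force: [0.6, -1.2, 0.3]
grip_width: 0.0854
```

```bash
python3 -c "
from h import *
st();go(.602,.109,.17,98)"
```

```text
1.35 [ 0.5101 -0.051   0.2003] rot [-1.7999e+02  1.0000e-02  9.7990e+01] F [ 0.61 -1.24  0.29] M [-0.055 -0.039 -0.003] w 85.36 q [ 0.39  0.42 -0.53  1.91  0.27  0.88 -0.14]
t 1.35 row [0.1457, 0.1133, 0.0303, 0.0, 0.0, -0.0001]
```

carry_out(
  series=[
    [0.05,0.038,0.01,0,0,0,0],
    [0.1,0.076,0.02,0,0,0,0],
    [0.146,0.113,0.03,0,0,0,0],
    [0.146,0.113,0.03,0,0,0,0],
    [0.146,0.113,0.03,0,0,0,0],
  ],
)

```text
clock: 1.98
position: [0.6006, 0.1074, 0.17]
tool_rot: [-3.14, 0.0, 1.711]
force: [-0.5, -2.0, -0.5]
grip_width: 0.0851
```

```bash
python3 -c "
from h import *
st();go(.602,.109,.06,98)"
```

```text
1.98 [0.6006 0.1074 0.17  ] rot [-1.7994e+02  2.0000e-02  9.8040e+01] F [-0.52 -2.04 -0.47] M [-0.051 -0.006  0.013] w 85.15 q [ 0.07  0.61 -0.5   1.68  0.35  0.95 -0.43]
t 1.98 row [0.0013, 0.0016, 0.11, 0.0, 0.0, 0.0006]
```

carry_out(
  series=[
    [0.001,0.001,0.03,0,0,0,0],
    [0.001,0.001,0.07,0,0,0,0],
    [0.001,0.001,0.1,0,0,0,0],
    [0.001,0.001,0.112,0,0,0,0],
    [0.001,0.001,0.112,0,0,0,0],
  ],
)

```text
clock: 2.6
position: [0.6017, 0.1081, 0.0587]
tool_rot: [-3.141, 0.0, 1.71]
force: [0.1, -0.0, 0.7]
grip_width: 0.0856
```

```bash
python3 -c "
from h import *
st()
for n in('top','scene'):
    p,d=imaging.grab_frame(n);c=proj(n,(.602,.109,.07)).astype(int)
    cv2.imwrite('pics/g_'+n+'.png',cv2.convertScaleAbs(cv2.resize(p[max(0,c[1]-50):c[1]+50,c[0]-60:c[0]+60],None,fx=6,fy=6,interpolation=cv2.INTER_CUBIC),alpha=1.4))"
```

```text
2.6 [0.6017 0.1081 0.0587] rot [-1.7998e+02  1.0000e-02  9.7970e+01] F [ 0.13 -0.03  0.69] M [0.024 0.    0.001] w 85.59 q [ 0.02  0.75 -0.44  1.74  0.44  0.75 -0.51]
```

View pics/g_scene.png

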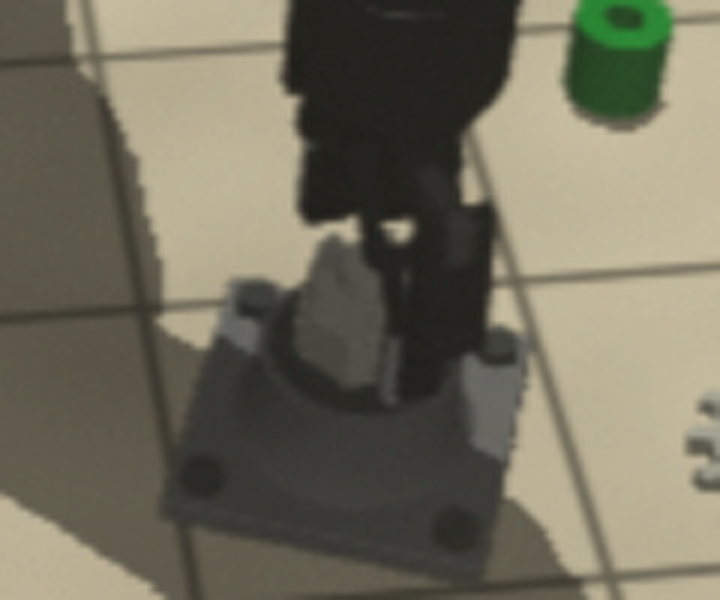

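The scene view shows the gripper straddling the nut, with the nut at (345,330) in the crop and the front finger on the right. I'll close gently.

carry_out(
  series=[
    [0,0,0,0,0,0,80],
    [0,0,0,0,0,0,110],
    [0,0,0,0,0,0,255],
    [0,0,0,0,0,0,255],
    [0,0,0,0,0,0,255],
    [0,0,0,0,0,0,255],
  ],
  force=30,
)

```text
clock: 3.45
position: [0.6021, 0.1089, 0.0592]
tool_rot: [3.141, 0.0, 1.711]
force: [-0.7, -1.3, 8.8]
grip_width: 0.045
```

```bash
python3 -c "
from h import *
st()"
```

```text
3.45 [0.6021 0.1089 0.0592] rot [1.7995e+02 1.0000e-02 9.8020e+01] F [-0.67 -1.3   8.77] M [-0.21   0.23   0.005] w 45.0 q [ 0.02  0.75 -0.44  1.74  0.44  0.75 -0.51]
```

carry_out(
  series=[
    [0,0,0,0,0,0.06,255],
    [0,0,0,0,0,0.12,255],
    [0,0,0,0,0,0.18,255],
    [0,0,0,0,0,0.24,255],
    [0,0,0,0,0,0.24,255],
    [0,0,0,0,0,0.24,255],
  ],
)

```text
clock: 4.2
position: [0.6022, 0.1089, 0.0592]
tool_rot: [3.141, -0.0, 1.471]
force: [-0.5, -1.1, 7.4]
grip_width: 0.0453
```

```bash
python3 -c "
from h import *
st()"
```

```text
4.2 [0.6022 0.1089 0.0592] rot [179.94  -0.    84.27] F [-0.54 -1.14  7.39] M [-0.258  0.24   0.02 ] w 45.26 q [-0.02  0.74 -0.38  1.74  0.39  0.73 -0.7 ]
```

carry_out(
  series=[
    [0,0,0,0,0,0.05,255],
    [0,0,0,0,0,0.1,255],
    [0,0,0,0,0,0.14,255],
    [0,0,0,0,0,0.14,255],
  ],
)

```text
clock: 4.7
position: [0.6022, 0.1089, 0.0592]
tool_rot: [3.141, -0.0, 1.33]
force: [-0.9, -1.5, 6.6]
grip_width: 0.0455
```

```bash
python3 -c "
from h import *
st()"
```

```text
4.7 [0.6022 0.1089 0.0592] rot [ 1.7994e+02 -1.0000e-02  7.6220e+01] F [-0.88 -1.48  6.63] M [-0.275  0.215  0.058] w 45.47 q [-0.04  0.74 -0.34  1.74  0.35  0.72 -0.81]
```

carry_out(
  series=[
    [0,0,0,0,0,0.05,255],
    [0,0,0,0,0,0.1,255],
    [0,0,0,0,0,0.12,255],
    [0,0,0,0,0,0.12,255],
  ],
)

```text
clock: 5.2
position: [0.6022, 0.1088, 0.0592]
tool_rot: [3.141, -0.0, 1.211]
force: [-1.1, -1.5, 7.7]
grip_width: 0.0454
```

```bash
python3 -c "
from h import *
st()"
```

```text
5.2 [0.6022 0.1088 0.0592] rot [ 1.7994e+02 -1.0000e-02  6.9370e+01] F [-1.09 -1.49  7.66] M [-0.259  0.201  0.311] w 45.39 q [-0.06  0.74 -0.31  1.74  0.32  0.71 -0.91]
```

Mz rose from 0.058 to 0.31 N m over 7°, which puts the seat at a tool yaw of about 76.8°, so the nut is now pressed about 7° past it. I'll hold briefly, then release and look at the cross hole.

carry_out(
  series=[
    [0,0,0,0,0,0,255],
    [0,0,0,0,0,0,255],
    [0,0,0,0,0,0,255],
    [0,0,0,0,0,0,0],
    [0,0,0,0,0,0,0],
    [0,0,0,0,0,0,0],
    [0,0,0,0,0,0,0],
    [0,0,-0.05,0,0,0,0],
    [0,0,-0.11,0,0,0,0],
    [0,0,-0.12,0,0,0,0],
  ],
)

```text
clock: 6.45
position: [0.6033, 0.1093, 0.1825]
tool_rot: [3.137, -0.003, 1.211]
force: [0.1, 1.2, -1.0]
grip_width: 0.0857
```

```bash
python3 -c "
from h import *
st();go(.56,-.10,.22,128)"
```

```text
6.45 [0.6033 0.1093 0.1825] rot [ 1.7973e+02 -1.7000e-01  6.9360e+01] F [ 0.15  1.18 -1.02] M [-0.028 -0.008  0.035] w 85.66 q [-0.02  0.57 -0.37  1.67  0.25  0.94 -0.84]
t 6.45 row [-0.2111, 0.0332, -0.0375, 0.0, 0.0, -1.0235]
```

carry_out(
  series=[
    [-0.05,0.008,-0.02,0,0,0,0],
    [-0.1,0.016,-0.038,0,0,-0.18,0],
    [-0.16,0.024,-0.038,0,0,-0.36,0],
    [-0.211,0.033,-0.038,0,0,-0.54,0],
    [-0.211,0.033,-0.038,0,0,-0.54,0],
  ],
)

```text
clock: 7.08
position: [0.557, -0.1052, 0.2158]
tool_rot: [-3.14, 0.001, 1.747]
force: [-0.2, 1.3, 0.5]
grip_width: 0.0856
```

```bash
python3 -c "
from h import *
st()
im=[]
for n,c in(('top',(.6005,.110)),('scene',(.6045,.1085))):
    p,d=imaging.grab_frame(n);np.savez(n+'1.npz',p=p,d=d)
    u,v=proj(n,(.602,.109,.07)).astype(int)
    im.append(cv2.resize(p[v-25:v+25,u-25:u+25],(400,400),interpolation=cv2.INTER_CUBIC))
    g=cv2.cvtColor(rect(n,p,c[0],c[1],.0885),cv2.COLOR_BGR2GRAY).astype(float)
    for R in(15,18):
        th=np.radians(np.arange(360));v=g[(280-R*8*np.sin(th)).astype(int),(280+R*8*np.cos(th)).astype(int)]
        s=np.sum(v*np.exp(-6j*th));print(n,R,(-np.degrees(np.angle(-s))/6)%60,abs(s)/360)
cv2.imwrite('pics/n1.png',cv2.convertScaleAbs(np.hstack(im),alpha=1.5))
"
```

```text
7.08 [ 0.557  -0.1052  0.2158] rot [-1.7991e+02  6.0000e-02  1.0012e+02] F [-0.18  1.32  0.46] M [ 0.042  0.035 -0.012] w 85.63 q [ 0.43  0.48 -0.49  1.75  0.27  0.97  0.02]
top 15 16.467796252822932 6.267221009402731
top 18 19.00329385448565 1.4483633136598526
scene 15 45.68906491214898 5.252912601188301
scene 18 43.679743047128824 3.603778497170011
```

View pics/n1.png

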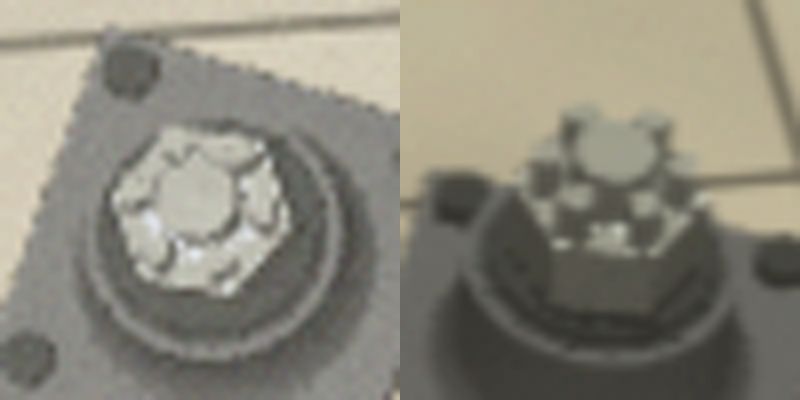

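```bash
python3 -c "
from h import *
p=np.load('scene1.npz')['p']
u,v=proj('scene',(.6045,.1085,.085)).astype(int);print(u,v)
a=p[v-14:v+16,u-16:u+18]
b=cv2.normalize(cv2.resize(a,None,fx=20,fy=18,interpolation=cv2.INTER_NEAREST),None,0,255,cv2.NORM_MINMAX)
cv2.imwrite('pics/n2.png',b)
g=cv2.cvtColor(p,cv2.COLOR_BGR2GRAY);print(g[v-8:v+14,u-8:u+10])
for a in(-21.5,-15):
  c,s=np.cos(np.radians(a)),np.sin(np.radians(a))
  for r,z in((12,78),(12,82),(12,86),(12,94),(22,78)): print(a,r,z,proj('scene',(.6045+r*c/1000,.1085+r*s/1000,z/1000))-[u-8,v-8])
"
```

```text
330 222
[[119 118 113 111 107 106 110 116 120 119 119 119 114 114 116 119 118 119]
 [119 116  95  96 101 103 102 111 117 118 118 110 107 107 108 112 116 119]
 [119 113  81  67  78  94 103 106 107 108 106  94  97 100 100  93 109 119]
 [115 103  71  58  80  97 103 104 104 103 103 102 100  84  72  82 108 119]
 [101  95  71  65  92 103 105 105 105 105 104 104 101  86  66  86 112 119]
 [104 101  79  75  95 103 105 105 105 105 104 105 105 100  74  85 109 118]
 [101  99  87  79  93 103 104 104 105 104 105 105 105 100  75  72  91 106]
 [ 76  74  84  71  78  97 104 103 104 104 104 104 102  86  71  87 101 105]
 [ 59  60  71  61  58  83  96  99 102 103 102 100  89  69  68  74  91  99]
 [ 57  59  71  63  58  62  65  74  85  88  85  71  62  66  72  65  62  68]
 [ 56  63  86  86  91  88  67  59  61  62  62  61  66  72  73  63  57  58]
 [ 65  78  95 100 101  91  70  58  56  58  68  89  99  97  75  59  56  58]
 [ 96  78  77  91  98  84  64  56  56  57  64  91 104 101  85  69  59  62]
 [ 99  74  59  61  65  60  56  56  56  56  55  85  98  87  81  94  80  79]
 [ 98  73  56  54  53  55  60  60  63  66 
[... 224 characters left out ...]
  76  59  57  66  86  75  56  49]
 [ 48  63  65  57  60  67  72  80  88  89  96  81  66  92  81  56  50  49]
 [ 46  55  57  56  57  57  56  59  61  62  63  60  55  59  55  51  48  48]
 [ 46  53  56  56  56  56  56  56  54  55  56  55  55  55  51  48  49  47]
 [ 45  54  56  56  57  56  55  55  53  55  55  55  55  53  51  48  47  42]]
-21.5 12 78 [ 6.78042296 14.48181614]
-21.5 12 82 [ 6.94407342 13.18438902]
-21.5 12 86 [ 7.10862389 11.87982661]
-21.5 12 94 [7.44045471 9.24905916]
-21.5 22 78 [ 5.90718034 17.76969269]
-15 12 78 [ 7.4134788  14.58133196]
-15 12 82 [ 7.57889466 13.28394718]
-15 12 86 [ 7.74522039 11.97942606]
-15 12 94 [8.08063168 9.34873801]
-15 22 78 [ 7.07561142 17.95448989]
```

View pics/n2.png

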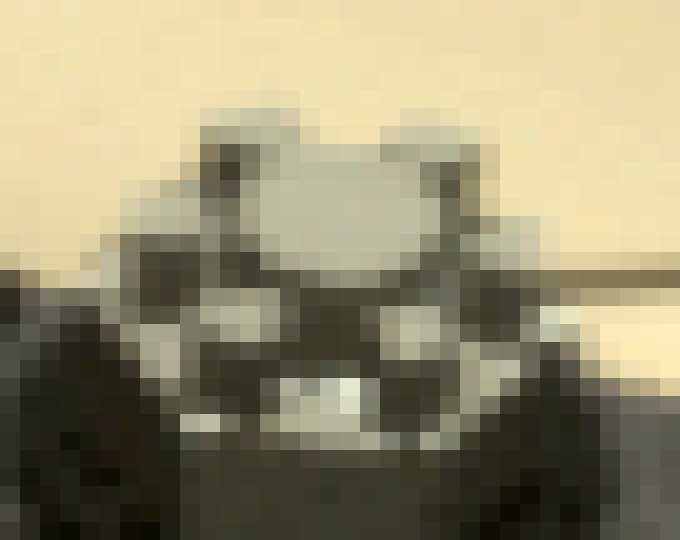

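```bash
python3 -c "
from h import *
np.set_printoptions(linewidth=160)
C=cloud('scene',np.load('scene1.npz')['d'])
W=C[222-8+8:222-8+19,330-8+2:330-8+15]
print(np.round(W[...,2]*1000).astype(int))
print(np.round(np.hypot(W[...,0]-.6045,W[...,1]-.1085)*1000,0).astype(int))
print(np.round(np.degrees(np.arctan2(W[...,1]-.1085,W[...,0]-.6045))).astype(int))
"
```

```text
[[ 77  88  92  90  93  94  94  93  92  93  93  91  87]
 [ 77  83  88  90  90  92  93  93  92  89  90  85  86]
 [ 88  81  87  90  87  90  92  89  87  88  87  79  81]
 [ 87  88  92  90  76  86  85  85  90  90  88  80  80]
 [ 91  88  86  89  77  79  78  79  90  89  89  88  89]
 [ 87  86  88 816  75  75  75  78  87  89  90  91  90]
 [ 84  84  86  80  77  74  79  77  83  89  86  88  87]
 [ 79  80  82  79  77  75  77  77  81  86  83  81  80]
 [ 76  79  77  76  77  76  76  76  79  81  81  80  77]
 [ 78  77  76  75  75  78  77  76  76  79  78  77  78]
 [ 74  74  74  74  74  77  79  77  77  74  77  76  77]]
[[ 15  11  12   8   9   8   8   7   7   9  10  11  12]
 [ 13  11  11  10   9  10  10   9  10   8  10  11  13]
 [ 16  11  12  12   9  11  12   9   7  10  10  11  13]
 [ 17  16  19  16   4   9   8   8  13  13  13  11  13]
 [ 22  19  16  17   5   5   4   6  16  15  16  16  18]
 [ 21  19  20 727   6   5   5   7  16  19  20  21  21]
 [ 21  20  21  14  10   7  11   9  15  21  19  21  22]
 [ 20  19  19  16  14  11  12  12  16  21  19  19  19]
 [ 19  21  18  15  16  15  14  14  17  19  20  20  19]
[... 160 characters left out ...]
 29   39   57   79]
 [-121  -94  -67  -53  -45  -28  -16   -3   10   38   40   72   68]
 [ -66  -92  -61  -46  -42  -26  -15   -1   20   26   43   87   78]
 [ -60  -54  -41  -38 -113  -26  -12    3    5   14   26   69   71]
 [ -48  -47  -45  -35  -60  -31   -4   14    1   11   18   28   31]
 [ -49  -46  -38  -16  -47  -29   -3    9    3    7   12   17   23]
 [ -48  -43  -36  -38  -32  -23   -9    6    6    5   14   18   24]
 [ -50  -43  -37  -33  -27  -19   -9    2    4    5   15   24   32]
 [ -50  -40  -37  -33  -24  -17   -8    0    4    9   15   22   33]
 [ -42  -39  -35  -30  -23  -16   -9   -2    6    8   15   22   25]
 [ -43  -38  -33  -28  -22  -15  -10   -4    2   11   13   20   23]]
```

The depth in the camera-facing slot reaches to r≈4–6 mm at z≈75–79. The slot at +45° stops at the spindle wall, r≈11. So the cross hole runs along −21.5°. I'll regrip at yaw 75.5° and back off to 128.5°, about 52° from the seat.

```bash
python3 -c "
from h import *
go(.602,.109,.17,75.5)"
```

```text
t 7.17 row [0.1985, 0.0802, 0.0461, 0.0, 0.0, 0.4305]
```

carry_out(
  series=[
    [0.05,0.02,0,0,0,0.12,0],
    [0.1,0.04,0.01,0,0,0.25,0],
    [0.15,0.06,0.03,0,0,0.38,0],
    [0.198,0.08,0.046,0,0,0.43,0],
    [0.198,0.08,0.046,0,0,0.43,0],
    [0.198,0.08,0.046,0,0,0.43,0],
  ],
)

```text
clock: 7.92
position: [0.6012, 0.1098, 0.1702]
tool_rot: [-3.141, 0.0, 1.322]
force: [0.8, -0.4, -0.5]
grip_width: 0.0854
```

```bash
python3 -c "
from h import *
st();go(.602,.109,.06,75.5)"
```

```text
7.92 [0.6012 0.1098 0.1702] rot [-1.7997e+02  2.0000e-02  7.5750e+01] F [ 0.79 -0.41 -0.5 ] M [-0.092 -0.019 -0.018] w 85.36 q [-0.01  0.59 -0.39  1.68  0.27  0.92 -0.76]
t 7.92 row [-0.0006, 0.001, 0.1102, 0.0, 0.0, 0.0043]
```

carry_out(
  series=[
    [0,0.001,0.04,0,0,0,0],
    [0,0.001,0.08,0,0,0,0],
    [0,0.001,0.105,0,0,0,30],
    [0,0.001,0.111,0,0,0,80],
    [0,0.001,0.111,0,0,0,110],
    [0,0.001,0.111,0,0,0,255],
    [0,0.001,0.111,0,0,0,255],
    [0,0.001,0.111,0,0,0,255],
    [0,0.001,0.111,0,0,0,255],
  ],
)

```text
clock: 9.05
position: [0.6023, 0.1086, 0.0608]
tool_rot: [3.142, 0.0, 1.321]
force: [-6.5, 0.1, 3.4]
grip_width: 0.0454
```

```bash
python3 -c "
from h import *
st();go(.602,.109,.06,128.5)"
```

```text
9.05 [0.6023 0.1086 0.0608] rot [179.99   0.    75.66] F [-6.53  0.09  3.39] M [ 0.012  1.385 -0.003] w 45.42 q [-0.04  0.74 -0.34  1.74  0.35  0.72 -0.82]
t 9.05 row [0.0003, -0.0004, 0.0008, 0.0, 0.0, -0.9222]
```

carry_out(
  series=[
    [0,0,0,0,0,-0.1,255],
    [0,0,0,0,0,-0.2,255],
    [0,0,0,0,0,-0.3,255],
    [0,0,0,0,0,-0.4,255],
    [0,0,0,0,0,-0.5,255],
    [0,0,0,0,0,-0.6,255],
    [0,0,0,0,0,-0.7,255],
    [0,0,0,0,0,-0.8,255],
    [0,0,0,0,0,-0.88,255],
    [0,0,0,0,0,-0.922,255],
  ],
)

```text
clock: 10.3
position: [0.6025, 0.1086, 0.0609]
tool_rot: [3.141, 0.0, 2.244]
force: [-6.7, 0.9, 3.5]
grip_width: 0.0455
```

carry_out(
  series=[
    [0,0,0,0,0,0,255],
    [0,0,0,0,0,0,255],
  ],
)

```text
clock: 10.55
position: [0.6025, 0.1087, 0.0609]
tool_rot: [3.141, 0.0, 2.242]
force: [-5.8, 0.5, 2.7]
grip_width: 0.0454
```

```bash
python3 -c "
from h import *
st()"
```

```text
10.55 [0.6025 0.1087 0.0609] rot [1.7999e+02 2.0000e-02 1.2848e+02] F [-5.78  0.55  2.74] M [0.277 1.274 0.023] w 45.39 q [ 0.1   0.78 -0.57  1.73  0.56  0.8  -0.06]
```

```bash
python3 -c "
from h import *
for n,o,t,b in(('top',(350,190),(165,352),(168,180)),('scene',(150,215),(224,58),(209,148))):
  P=[ray(n,o[0]+q[0]/8-.5,o[1]+q[1]/8-.5,.01) for q in(t,b)]
  d=P[0]-P[1];print(n,P,np.hypot(*d),np.degrees(np.arctan2(d[1],d[0])))
  f=np.load(n+'0.npz');C=cloud(n,f['d'])
  u,v=proj(n,(.559,-.235,.02)).astype(int)
  W=C[v-22:v+24,u-16:u+16].reshape(-1,3);m=(W[:,2]>.036)&(W[:,2]<.045)
  c=W[m].mean(0);q=W[(W[:,2]>.005)&(W[:,2]<.02)]
  e=q[np.hypot(*(q[:,:2]-c[:2]).T)>.02]
  vx,vy,_,_=cv2.fitLine(e[:,:2].astype(np.float32)*1000,cv2.DIST_HUBER,0,.01,.01).ravel()
  print(len(e),np.round(c,4),np.degrees(np.arctan2(vy,vx)),np.round(e.mean(0),4), e[:,0].min())
"
```

```text
top [array([ 0.4931018 , -0.22648548]), array([ 0.54514772, -0.2334258 ])] 0.052506621139518504 172.40442275911272
33 [ 0.5572 -0.2334  0.0397] -13.5852165 [ 0.5301 -0.2329  0.0109] 0.5055744895103723
scene [array([ 0.4948205 , -0.22789038]), array([ 0.53084679, -0.23086541])] 0.03614892930102719 175.27925197551423
23 [ 0.5614 -0.2368  0.0383] -3.8837452 [ 0.513  -0.2308  0.0115] 0.49596374136602017
```

carry_out(
  series=[
    [0,0,0,0,0,0,0],
    [0,0,0,0,0,0,0],
    [0,0,0,0,0,0,0],
    [0,0,0,0,0,0,0],
    [0,0,-0.05,0,0,0,0],
    [0,0,-0.11,0,0,0,0],
    [0,0,-0.12,0,0,0,0],
  ],
)

```text
clock: 11.42
position: [0.604, 0.1092, 0.1834]
tool_rot: [3.137, 0.002, 2.243]
force: [0.8, 0.4, -0.9]
grip_width: 0.0852
```

```bash
python3 -c "
from h import *
st();go(.57,-.21,.16,170)"
```

```text
11.43 [0.604  0.1092 0.1834] rot [1.7973e+02 1.4000e-01 1.2849e+02] F [ 0.8   0.4  -0.87] M [-0.015 -0.021 -0.04 ] w 85.22 q [ 0.16  0.63 -0.66  1.66  0.44  1.    0.03]
t 11.43 row [-0.2286, -0.2253, 0.0234, 0.0, 0.0, -0.7245]
```

```bash
python3 -c "
from h import *
go(.559,-.2355,.14,173)"
```

```text
t 11.43 row [-0.2417, -0.2498, 0.0434, 0.0, 0.0, -0.7769]
```

carry_out(
  series=[
    [-0.035,-0.036,0,0,0,-0.1,0],
    [-0.075,-0.078,0,0,0,-0.2,0],
    [-0.115,-0.119,0,0,0,-0.35,0],
    [-0.155,-0.16,0,0,0,-0.5,0],
    [-0.195,-0.202,0.02,0,0,-0.65,0],
    [-0.225,-0.235,0.035,0,0,-0.777,0],
    [-0.242,-0.25,0.043,0,0,-0.777,0],
    [-0.242,-0.25,0.043,0,0,-0.777,0],
    [-0.242,-0.25,0.043,0,0,-0.777,0],
  ],
)

```text
clock: 12.55
position: [0.5582, -0.2348, 0.1368]
tool_rot: [3.141, 0.0, 3.02]
force: [0.6, -0.6, 0.6]
grip_width: 0.0851
```

```bash
python3 -c "
from h import *
st();go(.559,-.2355,.006,173)
im=[]
for n in('top','scene'):
    p,d=imaging.grab_frame(n);np.savez(n+'2.npz',p=p,d=d)
    u,v=proj(n,(.559,-.2355,.02)).astype(int)
    im.append(cv2.resize(p[v-33:v+33,u-33:u+33],(396,396),interpolation=cv2.INTER_CUBIC))
cv2.imwrite('pics/p1.png',cv2.convertScaleAbs(np.hstack(im),alpha=1.5))
"
```

```text
12.55 [ 0.5582 -0.2348  0.1368] rot [1.7996e+02 3.0000e-02 1.7305e+02] F [ 0.56 -0.63  0.64] M [ 0.058  0.038 -0.003] w 85.08 q [ 0.82  0.72 -0.8   1.71  0.61  0.98  1.25]
t 12.55 row [-0.0009, -0.0006, 0.1308, 0.0, 0.0, 0.0009]
```

View pics/p1.png

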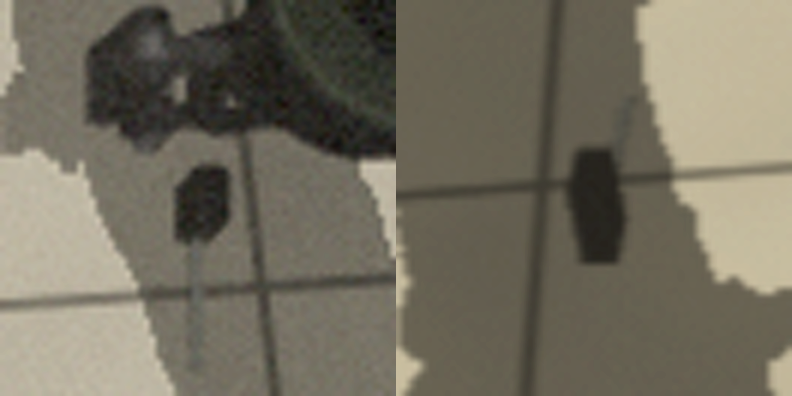

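The pin is undisturbed, with its block at (203,203) in the left crop and (597,205) in the right one. I'll descend and grip.

carry_out(
  series=[
    [-0.001,-0.001,0.04,0,0,0,0],
    [-0.001,-0.001,0.08,0,0,0,0],
    [-0.001,-0.001,0.11,0,0,0,0],
    [-0.001,-0.001,0.128,0,0,0,0],
    [-0.001,-0.001,0.129,0,0,0,100],
    [-0.001,-0.001,0.129,0,0,0,160],
    [-0.001,-0.001,0.129,0,0,0,190],
  ],
  force=20,
)

```text
clock: 13.52
position: [0.559, -0.2378, 0.0086]
tool_rot: [-3.141, 0.001, 3.02]
force: [-0.8, 0.2, 0.4]
grip_width: 0.0322
```

carry_out(
  series=[
    [0,0,0,0,0,0,255],
    [0,0,0,0,0,0,255],
    [0,0,0,0,0,0,255],
    [0,0,0,0,0,0,255],
  ],
  force=40,
)

```text
clock: 14.02
position: [0.5588, -0.2378, 0.0082]
tool_rot: [-3.141, 0.001, 3.02]
force: [-0.6, 0.4, 6.7]
grip_width: 0.0133
```

```bash
python3 -c "
from h import *
st()"
```

```text
14.03 [ 0.5588 -0.2378  0.0082] rot [-1.7997e+02  5.0000e-02  1.7301e+02] F [-0.57  0.4   6.66] M [-0.039  0.371  0.013] w 13.33 q [ 0.75  0.89 -0.68  1.75  0.77  0.78  1.13]
```

Gripped at 13.3 mm. TCP z = 8.2 mm, so the rod's centre line is 1.8 mm above the TCP. I'll lift and carry it to a point short of the hole.

```bash
python3 -c "
from h import *
go(.7,.0703,.0802,158.5)"
```

```text
t 14.03 row [-0.1027, 0.323, -0.072, 0.0, 0.0, 0.2532]
```

carry_out(
  series=[
    [0,0,-0.03,0,0,0,255],
    [0,0,-0.08,0,0,0,255],
    [-0.02,0.04,-0.12,0,0,0,255],
    [-0.04,0.09,-0.12,0,0,0.05,255],
    [-0.06,0.14,-0.12,0,0,0.1,255],
    [-0.075,0.19,-0.12,0,0,0.15,255],
    [-0.09,0.24,-0.12,0,0,0.2,255],
    [-0.103,0.29,-0.1,0,0,0.253,255],
    [-0.103,0.323,-0.08,0,0,0.253,255],
    [-0.103,0.323,-0.072,0,0,0.253,255],
  ],
)

```text
clock: 15.28
position: [0.6991, 0.0743, 0.0784]
tool_rot: [3.141, -0.002, 2.771]
force: [0.2, -0.6, -0.5]
grip_width: 0.0135
```

carry_out(
  series=[
    [0,0,0,0,0,0,255],
    [0,0,0,0,0,0,255],
    [0,0,0,0,0,0,255],
  ],
)

```text
clock: 15.65
position: [0.7002, 0.0696, 0.0802]
tool_rot: [3.141, 0.001, 2.765]
force: [-0.6, 1.0, -1.1]
grip_width: 0.0137
```

```bash
python3 -c "
from h import *
st();go(.7,.0703,.0802,158.5)
im=[]
for n in('top','scene'):
    p,d=imaging.grab_frame(n);np.savez(n+'3.npz',p=p,d=d)
    u,v=proj(n,(.65,.09,.08)).astype(int)
    im.append(cv2.resize(p[v-33:v+33,u-33:u+33],(396,396),interpolation=cv2.INTER_CUBIC)); print(n,u,v)
cv2.imwrite('pics/i1.png',cv2.convertScaleAbs(np.hstack(im),alpha=1.6))
"
```

```text
15.65 [0.7002 0.0696 0.0802] rot [1.7999e+02 5.0000e-02 1.5845e+02] F [-0.59  0.97 -1.08] M [-0.012  0.013  0.037] w 13.68 q [ 0.21  0.9  -0.68  1.45  0.62  1.01  0.58]
t 15.65 row [0.0005, 0.0006, -0.0, 0.0, 0.0, -0.0009]
top 231 171
scene 325 240
```

View pics/i1.png

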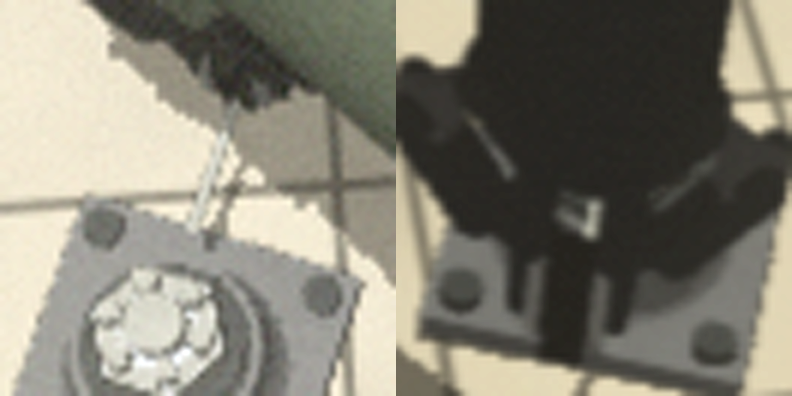

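```bash
python3 -c "
from h import *
f=np.load('top3.npz');
t=ray('top',198+196/6-.5,138+228/6-.5,.082);b=ray('top',198+227/6-.5,138+128/6-.5,.082);c=ray('top',198+155/6-.5,138+325/6-.5,.094)
print(t,b,c);d=t-b;print(np.degrees(np.arctan2(d[1],d[0])))
e=np.array([np.cos(np.radians(158.5)),np.sin(np.radians(158.5))]);nn=np.array([-e[1],e[0]])
print('tip lat',(t-c)@nn*1e3,'b lat',(b-c)@nn*1e3,'tip dist',(c-t)@e*1e3)
C=cloud('top',f['d'])
for k in np.linspace(.1,.9,9):
  u=198+(196+31*k)/6-.5;v=138+(228-100*k)/6-.5
  P=C[int(round(v))-1:int(round(v))+2,int(round(u))-1:int(round(u))+2].reshape(-1,3);print(np.round(P[P[:,2].argsort()[-3:]]*1e3,0).tolist())
h=np.array([.6024,.1087]);print('tcp lat',(np.array([.7002,.0696])-h)@nn*1e3,'dist',(h-np.array([.7002,.0696]))@e*1e3)
"
```

```text
[0.6393278 0.0939528] [0.67838984 0.08012493] [0.59928774 0.11002595]
160.5061634842217
tip lat 0.28001757897266194 b lat -1.1705795626592748 tip dist 43.144799186944034
[[644.0, 92.0, 84.0], [644.0, 94.0, 86.0], [642.0, 94.0, 87.0]]
[[644.0, 94.0, 86.0], [649.0, 89.0, 86.0], [646.0, 91.0, 86.0]]
[[652.0, 89.0, 84.0], [654.0, 89.0, 84.0], [649.0, 89.0, 86.0]]
[[656.0, 86.0, 84.0], [654.0, 89.0, 84.0], [656.0, 89.0, 85.0]]
[[661.0, 86.0, 85.0], [656.0, 89.0, 85.0], [660.0, 88.0, 86.0]]
[[658.0, 89.0, 85.0], [661.0, 86.0, 85.0], [660.0, 88.0, 86.0]]
[[663.0, 84.0, 84.0], [666.0, 86.0, 84.0], [665.0, 84.0, 86.0]]
[[670.0, 81.0, 84.0], [673.0, 81.0, 84.0], [672.0, 83.0, 85.0]]
[[675.0, 81.0, 85.0], [672.0, 83.0, 85.0], [675.0, 83.0, 85.0]]
tcp lat 0.5355069344609096 dist 105.32503611356202
```

The top view shows the rod from (228,125) to the tip at (195,228), pointing at the nut, within about 0.5 mm laterally of the axis. Its depth height of about 85 mm fits the rod's top. I'll advance, with the grip lowered to 20 N for safety.

carry_out(
  series=[
    [0.004,0.0005,0,0,0,0,255],
    [0.009,0.0005,0,0,0,0,255],
    [0.014,0.0005,0,0,0,0,255],
    [0.015,0.0005,0,0,0,0,255],
    [0.015,0.0005,0,0,0,0,255],
  ],
  force=20,
)

```text
clock: 16.38
position: [0.6862, 0.0765, 0.0796]
tool_rot: [3.142, 0.0, 2.767]
force: [0.1, -0.1, -1.0]
grip_width: 0.0137
```

```bash
cat >> h.py <<'E'
def ins():
    from workcell import telemetry
    s=telemetry.observe();h=np.array([.6024,.1087]);a=np.radians(158.5);e=np.array([np.cos(a),np.sin(a)]);nn=np.array([-e[1],e[0]])
    p=s["position"];F=s["force"]
    print("t",round(s["clock"],2),"dist",np.round((h-p[:2])@e*1e3,2),"lat",np.round((p[:2]-h)@nn*1e3,2),"z",np.round(p[2]*1e3,2),"Fe",np.round(F[:2]@e,2),"Fn",np.round(F[:2]@nn,2),"Fz",np.round(F[2],2),"M",np.round(s["moment"],2),"w",np.round(s["grip_width"]*1e3,2),"yaw",np.round(np.degrees(s["tool_rot"][2]),2))
E
python3 -c "
from h import *
ins()"
```

```text
t 16.38 dist 89.75 lat -0.77 z 79.56 Fe -0.14 Fn 0.07 Fz -0.98 M [ 0.01 -0.01 -0.02] w 13.66 yaw 158.53
```

carry_out(
  series=[
    [0.001,0,0,0,0,0,255],
    [0.002,0,0,0,0,0,255],
  ],
)

```text
clock: 16.62
position: [0.6842, 0.0772, 0.0794]
tool_rot: [3.142, -0.0, 2.767]
force: [0.1, 0.4, -0.9]
grip_width: 0.0134
```

carry_out(
  series=[
    [0.001,0,0,0,0,0,255],
    [0.002,0,0,0,0,0,255],
  ],
)

```text
clock: 16.88
position: [0.6824, 0.078, 0.0795]
tool_rot: [3.142, -0.0, 2.767]
force: [-0.6, 0.0, -0.6]
grip_width: 0.0135
```

```bash
python3 -c "
from h import *
ins()"
```

```text
t 16.88 dist 85.63 lat -0.76 z 79.5 Fe 0.53 Fn 0.19 Fz -0.63 M [ 0.01 -0.03  0.02] w 13.54 yaw 158.52
```

carry_out(
  series=[
    [0,-0.0008,-0.0006,0,0,0,255],
    [0,-0.0008,-0.0006,0,0,0,255],
    [0,-0.0008,-0.0006,0,0,0,255],
  ],
)

```text
clock: 17.25
position: [0.6822, 0.0772, 0.0801]
tool_rot: [3.142, -0.0, 2.767]
force: [0.1, 0.6, -0.8]
grip_width: 0.0133
```

```bash
python3 -c "
from h import *
ins()
im=[]
for n in('top','scene'):
    p,d=imaging.grab_frame(n)
    u,v=proj(n,(.62,.10,.08)).astype(int)
    im.append(cv2.resize(p[v-22:v+22,u-22:u+22],(396,396),interpolation=cv2.INTER_CUBIC)); print(n,u,v)
cv2.imwrite('pics/i2.png',cv2.convertScaleAbs(np.hstack(im),alpha=1.6))
"
```

```text
t 17.25 dist 85.77 lat 0.1 z 80.08 Fe 0.09 Fn -0.58 Fz -0.78 M [-0.04  0.01 -0.02] w 13.35 yaw 158.52
top 228 184
scene 327 229
```

View pics/i2.png

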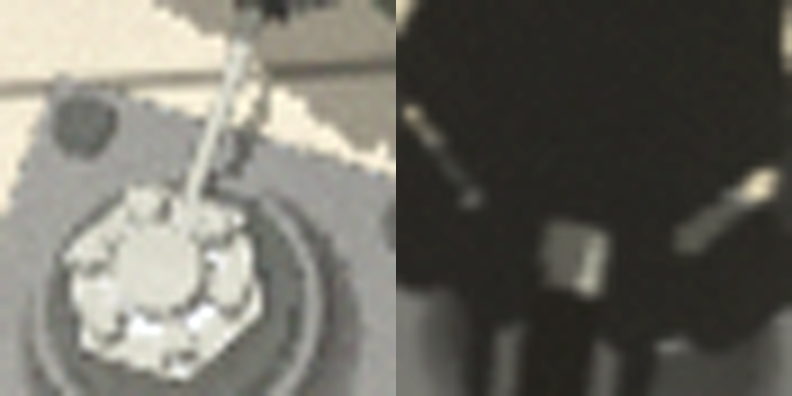

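The top view shows the tip at (190,200), just at the slot mouth and centred between the teeth. Advancing in small steps.

carry_out(
  series=[
    [0.001,0,0,0,0,0,255],
    [0.002,0,0,0,0,0,255],
    [0.003,0,0,0,0,0,255],
  ],
)

```text
clock: 17.73
position: [0.6793, 0.0784, 0.0801]
tool_rot: [3.142, 0.0, 2.767]
force: [0.9, 0.2, -1.4]
grip_width: 0.0135
```

carry_out(
  series=[
    [0.001,0,0,0,0,0,255],
    [0.002,0,0,0,0,0,255],
    [0.003,0,0,0,0,0,255],
  ],
)

```text
clock: 18.1
position: [0.6765, 0.0795, 0.0801]
tool_rot: [3.142, -0.0, 2.767]
force: [0.8, -0.0, -0.2]
grip_width: 0.0136
```

carry_out(
  series=[
    [0.001,0,0,0,0,0,255],
    [0.002,0,0,0,0,0,255],
  ],
)

```text
clock: 18.35
position: [0.6746, 0.0802, 0.0801]
tool_rot: [-3.142, -0.0, 2.767]
force: [-0.9, 0.8, -1.0]
grip_width: 0.0134
```

```bash
python3 -c "
from h import *
ins()"
```

```text
t 18.35 dist 77.67 lat 0.09 z 80.09 Fe 1.1 Fn -0.46 Fz -1.02 M [-0.03  0.02 -0.04] w 13.44 yaw 158.52
```

carry_out(
  series=[
    [0.001,0,0,0,0,0,255],
    [0.002,0,0,0,0,0,255],
  ],
)

```text
clock: 18.6
position: [0.6728, 0.0809, 0.0801]
tool_rot: [-3.142, -0.0, 2.767]
force: [-0.1, 0.6, -0.9]
grip_width: 0.0139
```

carry_out(
  series=[
    [0.001,0,0,0,0,0,255],
    [0.002,0,0,0,0,0,255],
  ],
)

```text
clock: 18.85
position: [0.6709, 0.0817, 0.0801]
tool_rot: [3.142, -0.0, 2.767]
force: [-0.0, 0.4, -1.1]
grip_width: 0.0134
```

carry_out(
  series=[
    [0.001,0,0,0,0,0,255],
    [0.002,0,0,0,0,0,255],
  ],
)

```text
clock: 19.1
position: [0.669, 0.0824, 0.0801]
tool_rot: [3.142, -0.0, 2.767]
force: [0.7, 0.0, -0.2]
grip_width: 0.0134
```

carry_out(
  series=[
    [0.001,0,0,0,0,0,255],
    [0.002,0,0,0,0,0,255],
  ],
)

```text
clock: 19.35
position: [0.6672, 0.0831, 0.0801]
tool_rot: [3.142, -0.0, 2.767]
force: [0.0, 0.1, 0.3]
grip_width: 0.0135
```

```bash
python3 -c "
from h import *
ins()"
```

```text
t 19.35 dist 69.65 lat 0.05 z 80.08 Fe 0.04 Fn -0.1 Fz 0.29 M [0.   0.01 0.02] w 13.51 yaw 158.52
```

The tip is inside the spindle with no resistance. Going on.

carry_out(
  series=[
    [0.001,0,0,0,0,0,255],
    [0.002,0,0,0,0,0,255],
    [0.003,0,0,0,0,0,255],
    [0.004,0,0,0,0,0,255],
  ],
)

```text
clock: 19.85
position: [0.6635, 0.0846, 0.0801]
tool_rot: [3.142, 0.0, 2.767]
force: [-0.3, 0.2, -0.3]
grip_width: 0.0134
```

carry_out(
  series=[
    [0.0015,0,0,0,0,0,255],
    [0.003,0,0,0,0,0,255],
    [0.0045,0,0,0,0,0,255],
  ],
)

```text
clock: 20.23
position: [0.6592, 0.0863, 0.0801]
tool_rot: [3.142, 0.0, 2.767]
force: [-0.6, 0.7, -0.7]
grip_width: 0.0132
```

carry_out(
  series=[
    [0.0015,0,0,0,0,0,255],
    [0.003,0,0,0,0,0,255],
    [0.0045,0,0,0,0,0,255],
  ],
)

```text
clock: 20.6
position: [0.655, 0.0879, 0.0801]
tool_rot: [3.142, -0.0, 2.767]
force: [0.8, -0.6, -0.5]
grip_width: 0.0134
```

carry_out(
  series=[
    [0.0015,0,0,0,0,0,255],
    [0.003,0,0,0,0,0,255],
    [0.0045,0,0,0,0,0,255],
  ],
)

```text
clock: 20.98
position: [0.6509, 0.0895, 0.0801]
tool_rot: [3.142, -0.0, 2.767]
force: [0.2, 0.7, -0.1]
grip_width: 0.0136
```

carry_out(
  series=[
    [0.0015,0,0,0,0,0,255],
    [0.003,0,0,0,0,0,255],
    [0.0045,0,0,0,0,0,255],
  ],
)

```text
clock: 21.35
position: [0.6467, 0.0912, 0.0801]
tool_rot: [-3.142, -0.0, 2.767]
force: [-0.9, -0.1, -0.8]
grip_width: 0.0131
```

```bash
python3 -c "
from h import *
ins()
im=[]
for n in('top','scene'):
    p,d=imaging.grab_frame(n)
    u,v=proj(n,(.62,.10,.08)).astype(int)
    im.append(cv2.resize(p[v-22:v+22,u-22:u+22],(396,396),interpolation=cv2.INTER_CUBIC)); print(n,u,v)
cv2.imwrite('pics/i3.png',cv2.convertScaleAbs(np.hstack(im),alpha=1.6))
"
```

```text
t 21.35 dist 47.59 lat 0.06 z 80.08 Fe 0.75 Fn 0.44 Fz -0.8 M [-0.04 -0.01  0.02] w 13.08 yaw 158.52
top 228 184
scene 327 229
```

View pics/i3.png

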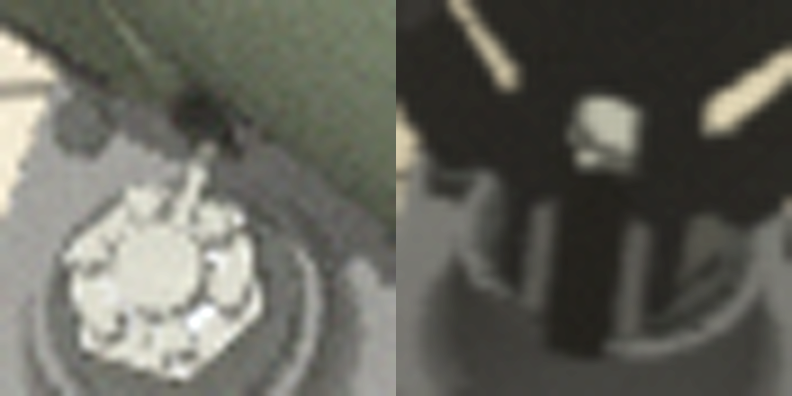

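The rod lies in the slot at (195,185), with the block at (205,120) still about 12 mm from the nut. No forces. Continuing to contact.

carry_out(
  series=[
    [0.0015,0,0,0,0,0,255],
    [0.003,0,0,0,0,0,255],
    [0.0045,0,0,0,0,0,255],
  ],
)

```text
clock: 21.82
position: [0.6425, 0.0928, 0.0801]
tool_rot: [3.142, -0.0, 2.767]
force: [0.6, 0.8, -0.2]
grip_width: 0.0136
```

carry_out(
  series=[
    [0.001,0,0,0,0,0,255],
    [0.002,0,0,0,0,0,255],
  ],
)

```text
clock: 22.08
position: [0.6407, 0.0935, 0.0801]
tool_rot: [3.142, 0.0, 2.767]
force: [0.3, -0.7, -1.4]
grip_width: 0.0134
```

carry_out(
  series=[
    [0.001,0,0,0,0,0,255],
    [0.002,0,0,0,0,0,255],
  ],
)

```text
clock: 22.32
position: [0.6388, 0.0943, 0.0801]
tool_rot: [-3.142, -0.0, 2.767]
force: [0.6, 0.7, -0.9]
grip_width: 0.0134
```

carry_out(
  series=[
    [0.001,0,0,0,0,0,255],
    [0.001,0,0,0,0,0,255],
  ],
)

```text
clock: 22.58
position: [0.6379, 0.0946, 0.0801]
tool_rot: [-3.142, -0.0, 2.767]
force: [-1.5, -0.5, -0.2]
grip_width: 0.0136
```

carry_out(
  series=[
    [0.001,0,0,0,0,0,255],
    [0.001,0,0,0,0,0,255],
  ],
)

```text
clock: 22.82
position: [0.6369, 0.0951, 0.0801]
tool_rot: [3.142, -0.0, 2.767]
force: [0.0, 0.5, -0.9]
grip_width: 0.0135
```

```bash
python3 -c "
from h import *
ins()"
```

```text
t 22.82 dist 37.14 lat 0.03 z 80.1 Fe 0.16 Fn -0.44 Fz -0.94 M [ 0.02 -0.03  0.  ] w 13.49 yaw 158.53
```

1 mm steps until contact.

carry_out(
  series=[
    [0.001,0,0,0,0,0,255],
    [0.001,0,0,0,0,0,255],
  ],
)

```text
clock: 23.08
position: [0.636, 0.0954, 0.0801]
tool_rot: [3.142, -0.0, 2.767]
force: [0.6, -0.1, -1.3]
grip_width: 0.0134
```

carry_out(
  series=[
    [0.001,0,0,0,0,0,255],
    [0.001,0,0,0,0,0,255],
  ],
)

```text
clock: 23.32
position: [0.6351, 0.0958, 0.0801]
tool_rot: [3.142, -0.0, 2.767]
force: [-0.1, 0.3, -1.0]
grip_width: 0.0135
```

carry_out(
  series=[
    [0.001,0,0,0,0,0,255],
    [0.001,0,0,0,0,0,255],
  ],
)

```text
clock: 23.58
position: [0.6341, 0.0961, 0.0801]
tool_rot: [3.142, -0.0, 2.767]
force: [-0.5, -0.3, -0.6]
grip_width: 0.0131
```

```bash
python3 -c "
from h import *
ins()
im=[]
for n in('top','scene'):
    p,d=imaging.grab_frame(n)
    u,v=proj(n,(.62,.10,.08)).astype(int)
    im.append(cv2.resize(p[v-22:v+22,u-22:u+22],(396,396),interpolation=cv2.INTER_CUBIC)); print(n,u,v)
cv2.imwrite('pics/i4.png',cv2.convertScaleAbs(np.hstack(im),alpha=1.6))
"
```

```text
t 23.57 dist 34.12 lat 0.08 z 80.07 Fe 0.36 Fn 0.49 Fz -0.6 M [ 0.01 -0.01  0.01] w 13.07 yaw 158.53
top 228 184
scene 327 229
```

View pics/i4.png

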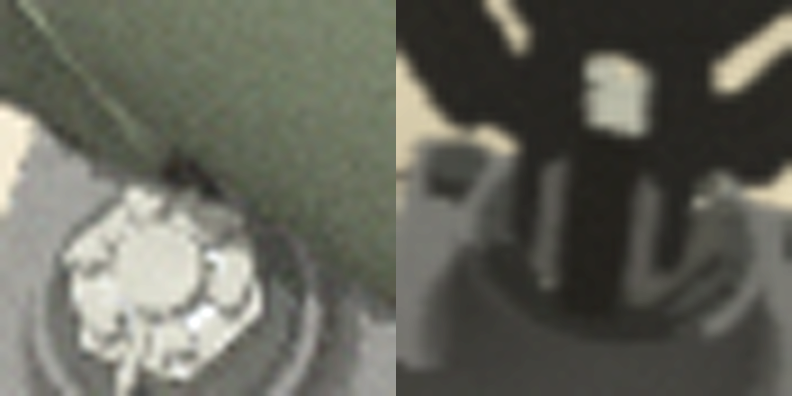

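The rod now comes out of the far slot at (128,370), and the block is almost at the nut.

carry_out(
  series=[
    [0.001,0,0,0,0,0,255],
    [0.001,0,0,0,0,0,255],
  ],
)

```text
clock: 23.92
position: [0.6336, 0.0962, 0.0802]
tool_rot: [3.141, 0.001, 2.767]
force: [3.1, -1.0, -0.9]
grip_width: 0.0137
```

carry_out(
  series=[
    [0.001,0,0,0,0,0,255],
    [0.001,0,0,0,0,0,255],
  ],
)

```text
clock: 24.18
position: [0.6333, 0.0964, 0.0804]
tool_rot: [3.141, 0.002, 2.766]
force: [6.9, -2.6, -1.0]
grip_width: 0.0135
```

```bash
python3 -c "
from h import *
ins()"
```

```text
t 24.18 dist 33.27 lat 0.15 z 80.39 Fe -7.42 Fn -0.09 Fz -1.05 M [-0.64 -1.67  0.01] w 13.54 yaw 158.5
```

Contact: about 7.4 N at dist 33.3 mm. I'll relieve the push, lower slightly so the rod rests on the floor of the hole, and let go.

carry_out(
  series=[
    [-0.0008,0,0.0007,0,0,0,255],
    [-0.0008,0,0.0013,0,0,0,255],
    [-0.0008,0,0.0013,0,0,0,255],
  ],
)

```text
clock: 24.55
position: [0.6336, 0.0964, 0.079]
tool_rot: [3.141, 0.001, 2.767]
force: [4.9, -1.4, 1.6]
grip_width: 0.0137
```

```bash
python3 -c "
from h import *
ins()"
```

```text
t 24.55 dist 33.52 lat 0.04 z 79.02 Fe -5.09 Fn -0.52 Fz 1.64 M [-0.46 -1.13 -0.  ] w 13.7 yaw 158.51
```

carry_out(
  series=[
    [-0.0006,0,0,0,0,0,255],
    [-0.0006,0,0,0,0,0,240],
    [-0.0006,0,0,0,0,0,200],
    [-0.0006,0,0,0,0,0,180],
    [-0.0006,0,0,0,0,0,120],
    [-0.0006,0,0,0,0,0,120],
  ],
)

```text
clock: 25.3
position: [0.6335, 0.0964, 0.0787]
tool_rot: [-3.142, -0.0, 2.767]
force: [-0.1, -0.5, -0.2]
grip_width: 0.0452
```

```bash
python3 -c "
from h import *
ins()"
```

```text
t 25.3 dist 33.48 lat 0.06 z 78.72 Fe -0.06 Fn 0.49 Fz -0.22 M [ 0.01 -0.04  0.01] w 45.24 yaw 158.53
```

carry_out(
  series=[
    [0,0,-0.02,0,0,0,120],
    [0,0,-0.05,0,0,0,120],
    [0,0,-0.1,0,0,0,120],
    [0,0,-0.14,0,0,0,120],
    [0,-0.05,-0.15,0,0,0,120],
    [0,-0.1,-0.15,0,0,0,120],
    [0,-0.16,-0.15,0,0,0,120],
    [0,-0.21,-0.15,0,0,0,120],
    [0,-0.21,-0.15,0,0,0,120],
  ],
)

```text
clock: 26.42
position: [0.5556, -0.1032, 0.2299]
tool_rot: [-3.14, 0.001, 2.761]
force: [0.3, 0.3, 0.1]
grip_width: 0.0453
```

```bash
python3 -c "
from h import *
st()
im=[]
for n in('top','scene'):
    p,d=imaging.grab_frame(n);np.savez(n+'5.npz',p=p,d=d);cv2.imwrite('pics/f_'+n+'.png',p)
    u,v=proj(n,(.61,.10,.08)).astype(int)
    im.append(cv2.resize(p[v-25:v+25,u-25:u+25],(400,400),interpolation=cv2.INTER_CUBIC)); print(n,u,v)
cv2.imwrite('pics/f1.png',cv2.convertScaleAbs(np.hstack(im),alpha=1.5))
C=cloud('scene',np.load('scene5.npz')['d']);u,v=proj('scene',(.635,.096,.1)).astype(int)
W=C[v-15:v+20,u-12:u+12].reshape(-1,3);m=(W[:,2]>.1)&(W[:,2]<.12);print(m.sum(),np.round(W[m].mean(0),4),'exp',.6024+.002+.035*.930,.1087-.035*.3665,np.percentile(W[m][:,2],[10,90]))
"
```

```text
26.43 [ 0.5556 -0.1032  0.2299] rot [-1.7989e+02  5.0000e-02  1.5821e+02] F [0.31 0.35 0.11] M [-0.006  0.011 -0.018] w 45.26 q [ 0.64  0.53 -0.8   1.73  0.43  1.06  0.88]
top 228 188
scene 326 226
74 [0.641  0.0935 0.1063] exp 0.63695 0.0958725 [0.10297662 0.1086359 ]
```

View pics/f1.png

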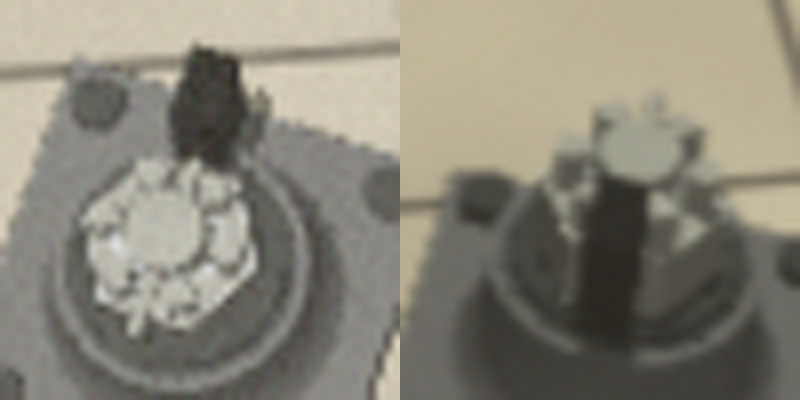

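View pics/f_scene.png

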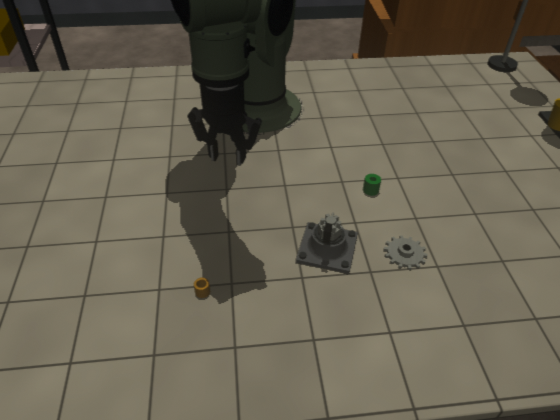

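The pin is through the nut. The block is at (610,265) in the scene crop and (208,110) in the top crop, the rod tip comes out at (140,320), and the bystanders look unmoved. Next I'll measure tilt and home distance.

```bash
python3 -c "
from h import *
a=np.radians(158.5);e=np.array([np.cos(a),np.sin(a)]);nn=np.array([-e[1],e[0]])
for n,hc in(('top',(.6003,.1105)),('scene',(.6045,.1087))):
  f=np.load(n+'5.npz');C=cloud(n,f['d']);g=f['p'].max(2)
  u,v=proj(n,(hc[0]+.035,hc[1]-.014,.1)).astype(int)
  W=C[v-16:v+22,u-14:u+14];G=g[v-16:v+22,u-14:u+14]
  m=(W[...,2]>.098)&(W[...,2]<.118)
  P=W[m];r=-(P[:,:2]-hc)@e*1e3;l=(P[:,:2]-hc)@nn*1e3;z=P[:,2]*1e3
  k=(r>22)&(r<60);A=np.c_[r[k],l[k],np.ones(k.sum())]
  kk=np.ones(k.sum(),bool)
  for _ in range(6):
    c=np.linalg.lstsq(A[kk],z[k][kk],rcond=None)[0];res=z[k]-A@c;kk=np.abs(res)<2
  print(n,k.sum(),kk.sum(),'plane',np.round(c,3),'tilt deg',np.degrees(np.arctan(c[0])),'r',np.round(np.percentile(r[k][kk],[2,50,98]),1),'l',np.round(np.percentile(l[k][kk],[2,50,98]),1))
  f0=np.load(n+'0.npz')['p']
u,v=228-25+140/8-.5,188-25+330/8-.5
t=ray('top',u,v,.082);print('tip r',(t-np.array((.6003,.1105)))@e*1e3)
t=ray('top',u,v,.085);print('tip r',(t-np.array((.6003,.1105)))@e*1e3,'lat',(t-np.array((.6003,.1105)))@nn*1e3)
for nm,(x,y,h) in dict(sp=(157,192,16),ro=(165,281,12),bu=(339,155,10)).items():
  A=np.load('top0.npz')['p'][y-h-8:y+h+8,x-h-8:x+h+8];B=np.load('top5.npz')['p'][y-h-8:y+h+8,x-h-8:x+h+8]
  print(nm,cv2.phaseCorrelate(A.mean(2),B.mean(2)))
"
```

```text
top 77 40 plane [-7.00000e-03 -5.60000e-02  1.08317e+02] tilt deg -0.37594011544779565 r [26.8 40.6 49.5] l [-6.2 -1.3  6.2]
scene 78 54 plane [ -0.143  -0.132 112.429] tilt deg -8.165134149086548 r [26.5 39.  49.1] l [-5.3  1.4  7.7]
tip r 27.21943859976252
tip r 27.72878269612924 lat 1.0277442030378163
sp ((0.050286778700090906, -0.028061520689576014), 0.9958954538210801)
ro ((0.09989518605338432, -0.055994443278915895), 0.9754745044441373)
bu ((-11.675095018684083, 8.932929504768635), 0.21897182738199522)
```

```bash
python3 -c "
from h import *
im=[]
for n,c in(('top',(.6003,.1105)),('scene',(.6045,.1087))):
    p=np.load(n+'5.npz')['p']
    r=rect(n,p,c[0],c[1],.084 if n=='top' else .108,half=.06,N=400)
    e=np.array([np.cos(np.radians(158.5)),np.sin(np.radians(158.5))])
    for q in(-47,-23,22,32):
        x,y=e*q/1000/.12*400; cv2.circle(r,(int(200+x),int(200-y)),2,(0,0,255),-1)
    im.append(r)
cv2.imwrite('pics/f2.png',cv2.convertScaleAbs(np.hstack(im),alpha=1.5))
p=np.load('top5.npz')['p'];cv2.imwrite('pics/f3.png',cv2.convertScaleAbs(cv2.resize(p[130:250,130:390],None,fx=3,fy=3),alpha=1.4))
"
```

```text
(no output)
```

View pics/f2.png

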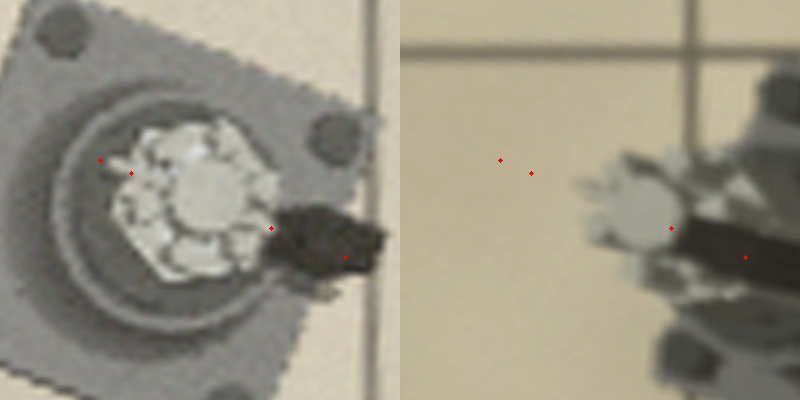

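View pics/f3.png

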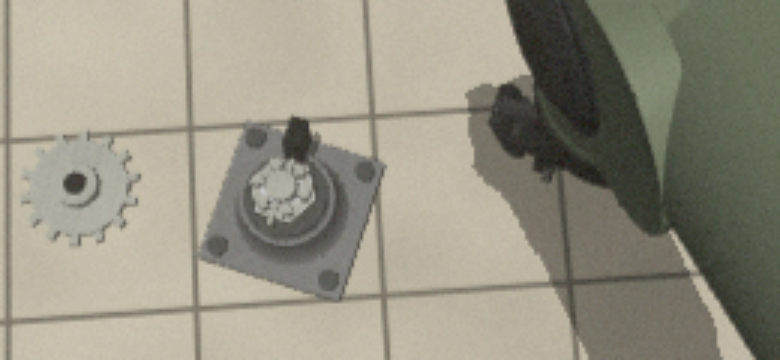

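Two independent estimates of the home error agree that it is well under 6 mm: about 2.5 mm from the tip image, and about 1 mm from felt contact plus settling. The bushing is only hidden by the arm in the top view; in the scene view it is where it was, at (202,286). Handing in.

```bash
python3 -c "
from workcell import ticket
print(ticket.job_done())"
```

```text
the job is handed in; nothing more can be done
None
```

The castle nut is set and pinned, and I handed the job in at about 26.5 s of the 72 s allowed. `job_done` gives no verdict, so the results below are my own checks.

- **Tightening:** I turned the nut clockwise until the torque rose from about 0.06 to 0.31 N m. That is about 7° past the seat, and I held it there briefly.
- **Backing off:** After releasing the nut, scene-camera depth showed the cross hole running along −21.5°. I regripped and backed the nut off about 52° from the seat, to the first slot that lines up.
- **Pin:** It went through the slot and hole with no resistance until the block met the nut at about 7 N. I eased the push, lowered it about 1 mm onto the floor of the hole, let go and moved the arm clear.

**Last checks:**
- **Home position:** The rod shows through both slots. The camera put the pin about 2.5 mm short of home and the felt contact suggested about 1 mm; the limit is 6 mm.
- **Tilt (disagreed):** One camera gave 0.4° and the other 8.2°, against a limit of about 9°. From the sizes given, the play in the hole allows only about 5° to 7°, so I accepted it without resolving the difference.
- **Bystanders:** The sprocket and roller had not moved. The top-view check on the bushing failed because the arm hid it, but in the scene view it was in its original place.

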